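Flip the stop down and hold an angle offcut square in the fence jig

ROBOT

A 6-joint arm with a two-finger parallel gripper is mounted at the origin on a cart in front of the work surface, level with it; the furniture and walls round the work are solid. World frame = base frame: x ahead of the robot, y to its left, z up, the work surface at z = 0. Lengths are in m, angles in rad, forces in N, time in s.
With the tool pointing down it reaches from about 0.275 to 0.775 m from the base axis. Payload 14.6 kg.
Tool frame: the origin (TCP) lies on the front face of the gripper's body, between the roots of the fingers; the fingertips stand 73 mm ahead of it and the grasp point (between the pads) lies 54 mm ahead of it; z points along the fingers, y is the line along which they close (so a half turn about z gives the same grasp; the last joint's range is limited). The gripper opens to 85 mm and grips with 20 to 120 N. Pads are 22 mm wide; open, the fingers measure 114 mm over their backs; the gripper's body (76 mm by 85 mm) begins 54 mm behind the grasp point. The pads swing forward as they close: fully open they stand 13 mm farther back than shut.
Start: joints at [-0.155, 0.263, -0.048, 1.259, 0, 1.415], TCP at [0.525, -0, 0.304] pointing down, gripper open.
Joint ranges: [-2.65, 2.65], [-0.89, 1.7], [-1.18, 1.37], [-2.13, 2.11], [-1.35, 1.29], [-3.14, 3.14]. Speed limits (rad/s): [1.89, 1.89, 2.57, 2.79, 3.14, 3.14].

INTERFACE

Orientations are given as a 3x3 rotation matrix whose columns are the frame's x, y, z axes.
In Python, from cell import manip gives the robot as it stands. The module is installed in compiled form; this text tells all that it offers. Calls block until the motion is done:
- manip.movep(position, orientation): joint-space move of the TCP to a pose.
- manip.move_l(position, frame=None, max_speed=0.15): straight line of the TCP; frame=None keeps the orientation; max_speed is the mean speed in m/s.
- manip.goto_joints(angles): joint-space move.
- manip.set_gripper(opening, squeeze=None): opening from 0.0 (shut) to 1.0 (fully open); squeeze is the grip in N (None keeps the last); returns when the fingers have stopped.
- manip.wait(seconds).
- manip.inverse_kinematics(position, orientation): joint angles nearest the present ones, or None.
- manip.sense(): the state.
- manip.snapshot(name): name is "scene" or "side" or "wrist"; returns the picture (480x640x3 uint8, red, green, blue); there is no depth.
- manip.camera_model(name): a dict with "intrinsics" (3x3 intrinsics, pixels), "R" (3x3) and "t" (3): a world point X has camera coordinates R X + t. Camera axes: x right, y down, z forward; pixel columns grow to the right and rows downward; lengths in m; the calibration is good to about 2 mm. The wrist camera is an equidistant fisheye: a pixel r from the principal point sees the ray r / f radians off the axis. A picture is of the moment at which its call begins: read the wrist's pose just before it. camera_model takes no time and is no camera call; for the wrist camera it gives the pose at the moment of the call.
A pose or a line that the arm cannot do raises manip.PlanningError and nothing moves.
- manip.job_done(): hands the job in; it is judged then, once.
The state is a dict: "clock": time; "qpos": joint angles; "joint_velocities": joint speeds; "tau": joint torques, N m; "tool_pos": TCP position; "eef_rot": TCP orientation; "contact_force": force on the tool from outside, world axes, zero at the start; "torque": the same for the moment, N m; "opening": opening from 0.0 (shut) to 1.0 (fully open); "grasp_force": force on a finger pad.
Only numpy, scipy, OpenCV 4.12 (cv2) and the standard library are available. Lean on these libraries where they do the work, as an engineer would, in place of code of your own. Each camera call takes 0.05 s, during which the arm holds its last target. There are 200 camera calls.

TASK

First swing the raised stop on the fence jig fully down. Then put the aluminium angle offcut on the jig's bed with its flat base on the plate, the back of its upright leg flush against the fence and its end snug against the stop. Finish holding it there, without letting go, with one steady diagonal push of the gripper - firmly, roughly 15 N down onto the bed and 10 N into the fence - and leave the nut, pipe and brass block where they stand.

Things in the scene. Friction and masses are not known exactly. Their poses are not given: they have to be found in the camera images.
- bed: Flat bare steel bed plate of the jig, fixed to the worktop: 150 (x) x 190 (y) x 8 mm thick. Origin: centre of its underside, at worktop level. +x points across the plate to the fence side (away from the robot), y runs along the fence, z up. Jig position and yaw vary. Pushing hard into the fence lets friction there carry part of the downward push.
- fence: Dark steel fence bar fixed along the bed's far edge, 20 mm thick, 190 mm long, 25 mm high above the bed. Origin: on its front face (the face towards the robot), middle of its length, at the height of the bed's top (8 mm above the worktop). Axes parallel to the bed's: front face is the plane x = 0, the bed lies at negative x (128 mm of it), y along the fence, z up.
- stop_head: Grey stop head clamped on the fence in its left (+y) half, fixed; it carries the pivoting stop arm. Where along the fence it sits varies. Origin as stop_face. Its block spans 0 to 32 mm on the +y side of the origin, reaches 44 mm above the bed, with a locking screw 8 mm higher, and stands over the fence.
- stop_face (a point): Point on the fence's front face line at bed level, in the plane of the stop's right (-y) face, which locates the workpiece. Axes parallel to the fence's; the lowered arm lies on the +y side of y = 0 and the workpiece belongs on the -y side.
- stop_pivot (a point): Middle of the stop arm's hinge axis: 9 mm in front (-x) of the fence face, 38 mm above the bed, 14 mm to the +y side of the stop face. Hinge axis parallel to the fence (y).
- stop_tip (a point): Middle of the free end of the steel stop arm, 36 mm from the hinge axis. The arm is 15 mm thick and its outer 22 mm is 28 mm wide along the hinge axis.
- stop_arm (a joint): Stop arm angle: 0 = fully down, upright in front of the fence, end 2 mm above the bed, filling 1.5 to 16.5 mm in front of the fence face; 1.57 = sticking out level towards the robot; 2.0 = upper limit. Starts at 1.3 to 1.9. Friction hinge (0.04 N m) that stays where left; push the arm down, then in towards the fence.
- angle_offcut: Workpiece: loose aluminium L section, 0.15 kg, 60 mm long (y), legs 50 x 50 mm, 10 mm thick. Origin: centre of its base's underside. Upright leg at x = 15 to 25 mm, 50 mm high, back face at x = +25 mm; pinch it from above. Starts on its base right of the tool tin. Seated: axes as the fence's, origin 25 mm before the fence face, 30 mm to -y of the stop face; 25 mm shows above the fence.
- web_top (a point): Middle of the top edge of the offcut's upright leg (50 mm above the offcut's underside).
- nut: Hex nut lying flat, 24 x 27 x 12 mm; bystander. Origin: centre of underside.
- pipe: Short pipe offcut standing upright, 42 mm across, 65 mm high; bystander. Origin: centre of underside.
- block: Small sawn brass block, 32 x 75 x 25 mm; bystander. Origin: centre of underside.
Things that resemble listed ones, but are neither listed nor needed, are in the scene too. Of the things like the angle_offcut, leave any that is orange or turquoise; of the rest the larger one is meant.

How it is judged:
On the way, in this order (a step that is already met when the one before it is completed fails the run):
1. the stop arm is swung fully down (value of joint stop_arm below 0.12 rad), for 0.2 s.
2. the offcut stands on the bed, on its base, somewhere along the fence (contact force between angle_offcut and bed above 0.3 N and angle between angle_offcut's own z axis and vertical below 0.1 rad), for 0.1 s.
At the end, for the whole second after the job is handed in: Stop arm down (under 0.12 rad); offcut flat on the bed within 2 mm (tilt under 0.05 rad), its back within 2.5 mm of the fence and parallel within 0.06 rad, its end within 3 mm of the stop; fingers press it (over 3 N), bed force over 4 N, fence force over 3 N, still through the last second (value of joint stop_arm below 0.12 rad and x of angle_offcut in the frame of fence between -0.0275 and -0.0235 m and x of web_top in the frame of fence between -0.009 and -0.002 m and z of angle_offcut in the frame of fence between -0.002 and 0.0015 m and y of angle_offcut in the frame of stop_face between -0.033 and -0.0275 m and angle between the x axis of angle_offcut and the x axis of fence, either way round below 0.06 rad and angle between angle_offcut's own z axis and vertical below 0.05 rad and contact force between angle_offcut and bed above 4 N and contact force between angle_offcut and fence above 3 N and contact force between the fingers and angle_offcut above 3 N and linear speed of angle_offcut below 0.01 m/s); the arm keeps its last pose, push and grip.
It fails at once if a bystander (nut, pipe or brass block) is shifted more than 25 mm (distance of any of nut, pipe, block from where it was at the start of the episode above 0.025 m).
It fails at once if the offcut is tipped over (angle between angle_offcut's own z axis and vertical above 0.7 rad).
It also fails if it takes over 64 s, if anything falls off the work surface, if the arm or the gripper's body presses on something with over 40 N, if the wrist force passes 120 N, or if a joint passes its speed limit or range.

## Working session

There is one attempt and no reset: what is moved stays moved. The work goes in short steps, each a Python script; the robot and the scene stay as the last script left them, time stands still between calls to the robot, and variables do not carry over. Pictures are saved under pics/ and viewed, at most 10 in all, crops included, and the job is handed in when it is done.

```bash
mkdir -p pics
cat > h.py <<'E'
import numpy as np, cv2
from cell import manip
def save(n,f):
    im=manip.snapshot(n); cv2.imwrite('pics/'+f,im[:,:,::-1]); return im
def load(n):
    d=np.load(n+'.npz'); return d
def cast(c,px,z):
    K,R,t=[np.array(c[k]) for k in('intrinsics','R','t')]
    d=R.T@np.linalg.inv(K)@np.array([px[0],px[1],1.]); o=-R.T@t
    return o+d*(z-o[2])/d[2]
def proj(c,X):
    K,R,t=[np.array(c[k]) for k in('intrinsics','R','t')]
    p=K@(R@np.array(X)+t); return p[:2]/p[2]
E
python3 - <<'E'
from h import *
for n in('scene','side'):
    save(n,n+'.png'); c=manip.camera_model(n); np.savez(n+'.npz',**{k:c[k] for k in('intrinsics','R','t')}); print(n,np.round(-np.array(c['R']).T@c['t'],3))
s=manip.sense();print(s['clock'],s['eef_rot'],s['opening'])
E
```

```text
scene [-0.201 -0.754  0.932]
side [0.42  0.991 0.719]
0.1 [[-4.83346033e-05  9.99999576e-01 -9.19971835e-04]
 [ 9.99999988e-01  4.84699331e-05  1.47080408e-04]
 [ 1.47124937e-04 -9.19964715e-04 -9.99999566e-01]] 0.9947002390201759
```

View pics/scene.png

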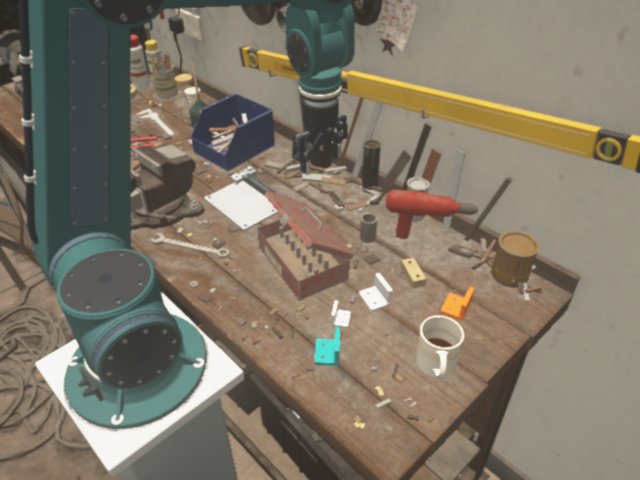

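View pics/side.png

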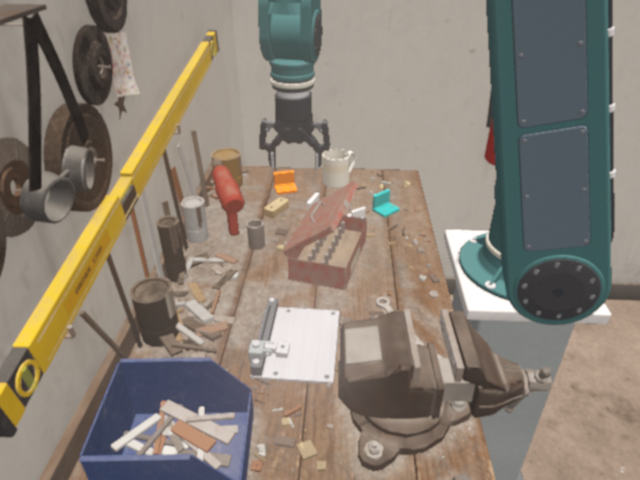

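Scene: L-shaped candidates are the white larger one (378,292), white small one (341,315), turquoise (327,348) and orange (457,303). I choose the larger white one at (378,292). The jig is at (242,200) in scene and (300,342) in side, with the stop at (268,350) in side. I'll check the choice in close crops.

Run:
```python
from h import *
a=cv2.imread('pics/scene.png');b=cv2.imread('pics/side.png')
A=cv2.resize(a[260:340,320:400],(400,400),interpolation=cv2.INTER_CUBIC)
B=cv2.resize(b[290:390,240:350],(396,360),interpolation=cv2.INTER_CUBIC)
C=cv2.resize(a[160:235,195:295],(400,300),interpolation=cv2.INTER_CUBIC)
o=np.zeros((600,800,3),np.uint8);o[:400,:400]=A;o[:360,400:796]=B
o[300+60:600,400:800]=C[:240]
cv2.imwrite('pics/comp.png',o)
s,d=load('scene'),load('side')
print('target',cast(s,(375,298),.005)); print('bed side',cast(d,(305,343),.008),'scene',cast(s,(240,204),.008))
```

```text
target [ 0.48679003 -0.21762656  0.005     ]
bed side [0.48444281 0.28059927 0.008     ] scene [0.48450752 0.27499828 0.008     ]
```

View pics/comp.png

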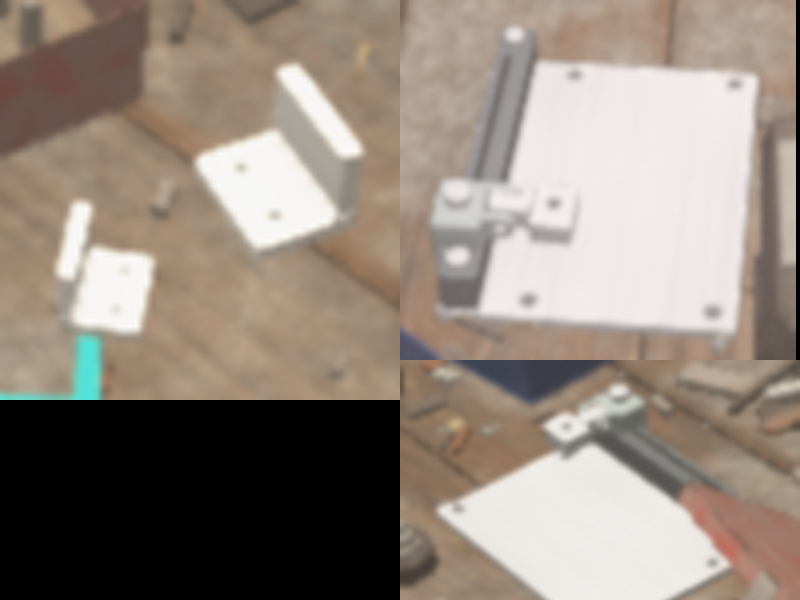

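Composite: the larger white L at (375,298) in scene has its upright on the far right side. The smaller white L is a decoy. The jig has the stop arm sticking out level at the left end of the fence. Next, overhead wrist views of both.

```bash
cat >> h.py <<'E'
def wshot(f):
    c=manip.camera_model('wrist'); im=manip.snapshot('wrist')
    cv2.imwrite('pics/'+f+'.png',im[:,:,::-1]); np.savez('pics/'+f+'.npz',im=im,**{k:c[k] for k in('intrinsics','R','t')}); return im,c
def wproj(c,X):
    K,R,t=[np.array(c[k]) for k in('intrinsics','R','t')]
    p=np.asarray(X)@R.T+t; r=np.hypot(p[...,0],p[...,1])+1e-12; th=np.arctan2(r,p[...,2])
    return np.stack([K[0,0]*th*p[...,0]/r+K[0,2],K[1,1]*th*p[...,1]/r+K[1,2]],-1)
def rect(f,x0,x1,y0,y1,z,s):
    """metric top view at height z: image up=+x, left=+y, s px per m"""
    d=np.load('pics/'+f+'.npz'); h,w=int((x1-x0)*s),int((y1-y0)*s)
    v,u=np.mgrid[:h,:w]; X=np.stack([x1-v/s,y1-u/s,np.full((h,w),z)],-1)
    m=wproj(d,X).astype(np.float32); return cv2.remap(d['im'][:,:,::-1].copy(),m,None,cv2.INTER_LINEAR)
E
python3 - <<'E'
from h import *
R=np.array([[0,1,0],[1,0,0],[0,0,-1.]])
def go(x,y,z): manip.movep([x,y,z],R)
go(.45,-.217,.27); im,c=wshot('wt'); print(np.round(-np.array(c['R']).T@c['t'],3), np.round(c['R'],2),c['intrinsics'])
go(.45,.277,.30); im,c=wshot('wj'); print(np.round(-np.array(c['R']).T@c['t'],3)); print(manip.sense()['clock'])
a=rect('wt',.40,.58,-.32,-.12,.0,2000); b=rect('wj',.37,.62,.15,.41,.008,1500)
o=np.zeros((600,800,3),np.uint8)
o[:360,:400]=a; o[:375,400:790]=b; o[375:600,400:700]=cv2.resize(cv2.imread('pics/wj.png'),(300,225)); o[375:600,0:300]=cv2.resize(cv2.imread('pics/wt.png'),(300,225))
cv2.imwrite('pics/rect.png',o)
E
```

```text
[ 0.45  -0.145  0.341] [[ 1.    0.   -0.  ]
 [ 0.   -0.96  0.28]
 [-0.   -0.28 -0.96]] [[371.64829954   0.         323.75642239]
 [  0.         371.64829954 245.18292999]
 [  0.           0.           1.        ]]
[0.45  0.348 0.371]
2.925Traceback (most recent call last):
  File "<stdin>", line 8, in <module>
ValueError: could not broadcast input array from shape (359,400,3) into shape (360,400,3)
```

Run:
```python
from h import *
a=rect('wt',.40,.58,-.32,-.12,.0,2000); b=rect('wj',.37,.62,.15,.41,.008,1500)
o=np.zeros((600,800,3),np.uint8)
def put(i,y,x): i=i[:600-y,:800-x]; o[y:y+i.shape[0],x:x+i.shape[1]]=i
put(a,0,0);put(b,0,405)
put(cv2.resize(cv2.imread('pics/wj.png'),(295,221)),378,405);put(cv2.resize(cv2.imread('pics/wt.png'),(300,225)),375,0)
cv2.imwrite('pics/rect.png',o)
```

```text
(no output)
```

View pics/rect.png

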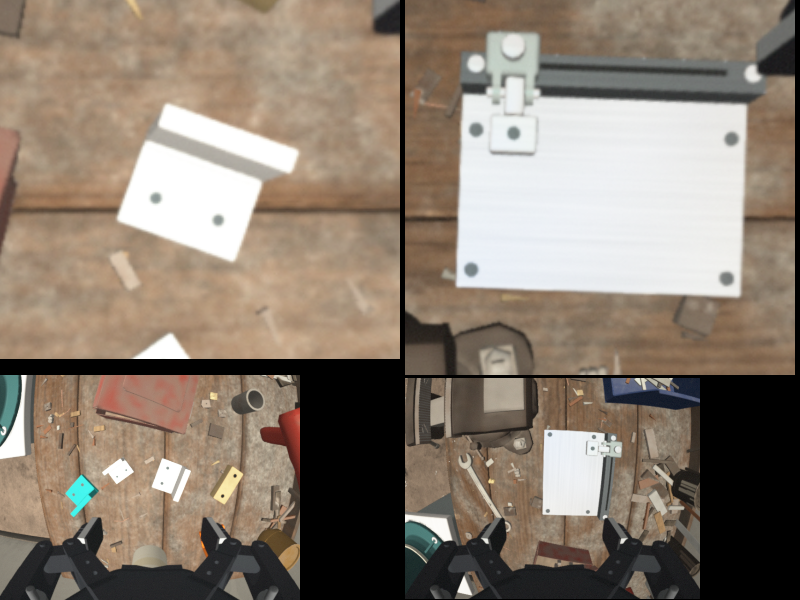

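Metric views: the offcut is at left-panel pixel (205,180), yawed about -20°. The bed spans (457..740, 95..296) in the right panel, with the arm tip at (513,134) and the head's right edge at x=538. Now I'll fit edges numerically.

```bash
cat > meas.py <<'E'
from h import *
S=4000
def W(px,x1,y1): px=np.asarray(px,float); return np.stack([x1-px[:,1]/S,y1-px[:,0]/S],-1)
def fit(p):
    vx,vy,x,y=cv2.fitLine(np.float32(p),cv2.DIST_HUBER,0,1e-5,1e-5).ravel(); return np.array([x,y]),np.array([vx,vy])
# bed at z=.008
x0,x1,y0,y1=.37,.62,.15,.41
b=cv2.cvtColor(rect('wj',x0,x1,y0,y1,.008,S),cv2.COLOR_BGR2GRAY).astype(int)
m=b>150
fr,fe=[],[]
for yy in np.arange(.20,.30,.004):
    u=int((y1-yy)*S); col=m[:,u]; r=int((x1-.48)*S)
    lo=r+np.argmin(col[r:]); hi=r-np.argmin(col[r::-1]); fr.append([u,lo]);fe.append([u,hi])
pf,df=fit(W(fr,x1,y1)); pe,de=fit(W(fe,x1,y1))
for p,d in((pf,df),(pe,de)):print('line x at y=.25: %.4f'%(p[0]+(.25-p[1])*d[0]/d[1]),'slope',round(d[0]/d[1],4))
yl,yr=[],[]
for xx in np.arange(.44,.50,.004):
    v=int((x1-xx)*S); row=m[v]; c=int((y1-.27)*S)
    yr.append([c+np.argmin(row[c:]),v]); yl.append([c-np.argmin(row[c::-1]),v])
for q in(yl,yr):
    p,d=fit(W(q,x1,y1)); print('side y at x=.47: %.4f'%(p[1]+(.47-p[0])*d[1]/d[0]),'slope',round(d[1]/d[0],4))
# offcut white
x0,x1,y0,y1=.40,.58,-.32,-.12
for z in(.010,.050):
    hsv=cv2.cvtColor(rect('wt',x0,x1,y0,y1,z,S),cv2.COLOR_BGR2HSV)
    m=((hsv[...,2]>200)&(hsv[...,1]<30)).astype(np.uint8)
    n,l,st,ce=cv2.connectedComponentsWithStats(m)
    for i in np.argsort(-st[1:,4])[:3]+1:
        if st[i,4]<8000: continue
        cs=cv2.findContours((l==i).astype(np.uint8),cv2.RETR_EXTERNAL,cv2.CHAIN_APPROX_NONE)[0][0]
        rc=cv2.minAreaRect(cs); print(z,'ctr',W([rc[0]],x1,y1).round(4),'size',np.round(np.array(rc[1])/S,4),'ang',round(rc[2],2), 'corners',W(cv2.boxPoints(rc),x1,y1).round(4).tolist())
o=np.zeros((600,800,3),np.uint8)
a=rect('wj',.50,.60,.31,.37,.052,6000);o[:600,:360]=a[:600,:360]
a=rect('wj',.50,.60,.31,.37,.0535,6000);o[:600,400:760]=a[:600,:360]
cv2.imwrite('pics/stop.png',o)
E
python3 meas.py
```

```text
line x at y=.25: 0.4238 slope 0.0307
line x at y=.25: 0.5535 slope 0.0372
side y at x=.47: 0.3744 slope 0.0628
side y at x=.47: 0.1837 slope -0.0376
0.01 ctr [[ 0.4791 -0.2126]] size [0.0611 0.0427] ang 19.49 corners [[0.4692, -0.1767], [0.5094, -0.1909], [0.489, -0.2486], [0.4488, -0.2343]]
0.01 ctr [[ 0.5091 -0.2312]] size [0.0693 0.013 ] ang 19.74 corners [[0.5147, -0.1964], [0.5269, -0.2008], [0.5035, -0.266], [0.4913, -0.2617]]
0.05 ctr [[ 0.4756 -0.2045]] size [0.0537 0.0375] ang 19.47 corners [[0.4668, -0.1729], [0.5022, -0.1854], [0.4843, -0.236], [0.4489, -0.2235]]
0.05 ctr [[ 0.5019 -0.2208]] size [0.061  0.0113] ang 19.69 corners [[0.5069, -0.1902], [0.5175, -0.194], [0.497, -0.2514], [0.4863, -0.2476]]Traceback (most recent call last):
  File "meas.py", line 33, in <module>
    a=rect('wj',.50,.60,.31,.37,.052,6000);o[:600,:360]=a[:600,:360]
                                           ~^^^^^^^^^^^
ValueError: could not broadcast input array from shape (599,360,3) into shape (600,360,3)
```

Run:
```python
from h import *
o=np.zeros((600,800,3),np.uint8)
def put(i,y,x): i=i[:600-y,:800-x]; o[y:y+i.shape[0],x:x+i.shape[1]]=i
put(rect('wj',.50,.60,.31,.37,.052,6000),0,0)
put(rect('wj',.50,.60,.31,.37,.0535,6000),0,400)
cv2.imwrite('pics/stop.png',o)
```

```text
(no output)
```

View pics/stop.png

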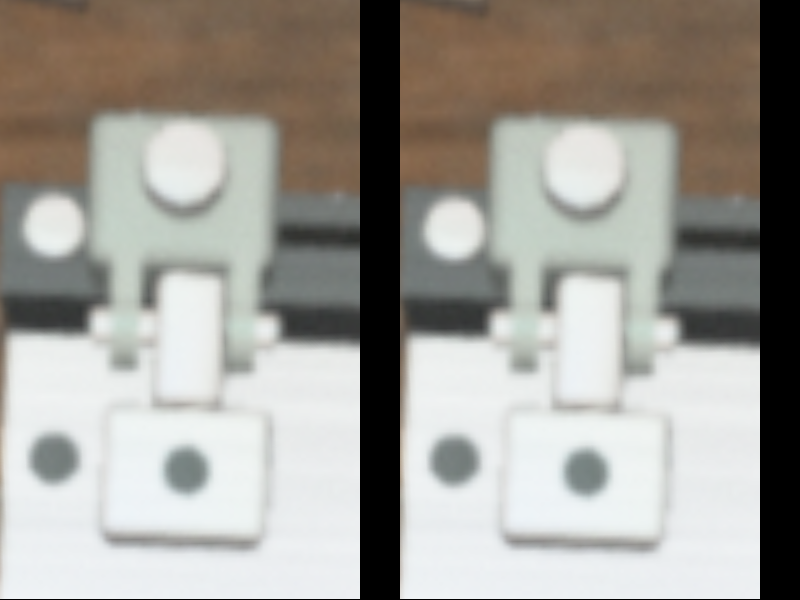

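The head block spans u=91..278 and the arm u=104..267, so the stop face is at world (0.5554, 0.3238) with yaw about -0.036. The hinge pin agrees with this. Swinging the stop down now.

```bash
cat >> h.py <<'E'
TH=-.036; SF=np.array([.5554,.3238])
def rot(t): c,s=np.cos(t),np.sin(t); return np.array([[-s,c,0],[c,s,0],[0,0,-1.]])
def F(x,y,z,tip=.073): # fence-frame (origin stop_face xy; z world, of the fingertips) -> TCP
    c,s=np.cos(TH),np.sin(TH); return np.array([SF[0]+c*x-s*y,SF[1]+s*x+c*y,z+tip])
def st(l=''): s=manip.sense(); print(l,'t',round(s['clock'],2),'p',np.round(s['tool_pos'],4),'f',np.round(s['contact_force'],1),'g',round(s['opening'],3),np.round(s['grasp_force'],1)); return s
E
python3 - <<'E'
from h import *
manip.set_gripper(0.0,40)
manip.movep(F(-.045,.014,.10),rot(TH)); st('above')
for z in(.055,.040,.024): manip.move_l(F(-.045,.014,z),max_speed=.08); st(z)
for x in np.arange(-.043,-.015,.002):
    manip.move_l(F(x,.014,.024),max_speed=.04); f=st(round(x,3))['contact_force']
    if f[0]<-12: break
wshot('w2')
save('side','side2.png')
b=cv2.imread('pics/side2.png')
cv2.imwrite('pics/s2.png',cv2.resize(b[270:390,220:350],(780,600)[:2],interpolation=cv2.INTER_CUBIC))
E
```

```text
above t 4.36 p [0.5108 0.3392 0.1739] f [-0.3  0.9  1.2] g -0.004 0.0
0.055 t 5.08 p [0.5111 0.3394 0.1286] f [-0.6  0.2 -0.6] g 0.006 0.0
0.04 t 5.41 p [0.5108 0.3393 0.1129] f [-0.4  0.3 -0.4] g -0.002 0.0
0.024 t 5.76 p [0.5107 0.3393 0.0968] f [-0.4  0.4 -0. ] g 0.002 0.0
-0.043 t 6.01 p [0.5132 0.3394 0.0973] f [ 0.  -0.   0.8] g -0.0 0.3
-0.041 t 6.26 p [0.5151 0.3393 0.0971] f [-0.6  0.6  1.2] g -0.004 0.6
-0.039 t 6.51 p [0.517  0.3392 0.0969] f [-0.8  0.3  0.2] g -0.001 0.6
-0.037 t 6.76 p [0.519  0.3391 0.0969] f [-2.1 -0.7 -0.3] g 0.005 0.7
-0.035 t 7.01 p [0.521  0.339  0.0969] f [-2.2  0.2 -1.3] g 0.002 0.8
-0.033 t 7.26 p [0.5228 0.339  0.0968] f [-4.6  0.9 -1.7] g -0.0 1.7
-0.031 t 7.51 p [0.5245 0.3388 0.0967] f [-5.5 -0.2 -2.9] g 0.002 2.4
-0.029 t 7.76 p [0.5259 0.3387 0.0963] f [-6.3  1.1 -5.5] g 0.003 3.6
-0.027 t 8.01 p [0.5264 0.3386 0.096 ] f [-16.2   1.9  -2. ] g -0.002 8.1
```

View pics/s2.png

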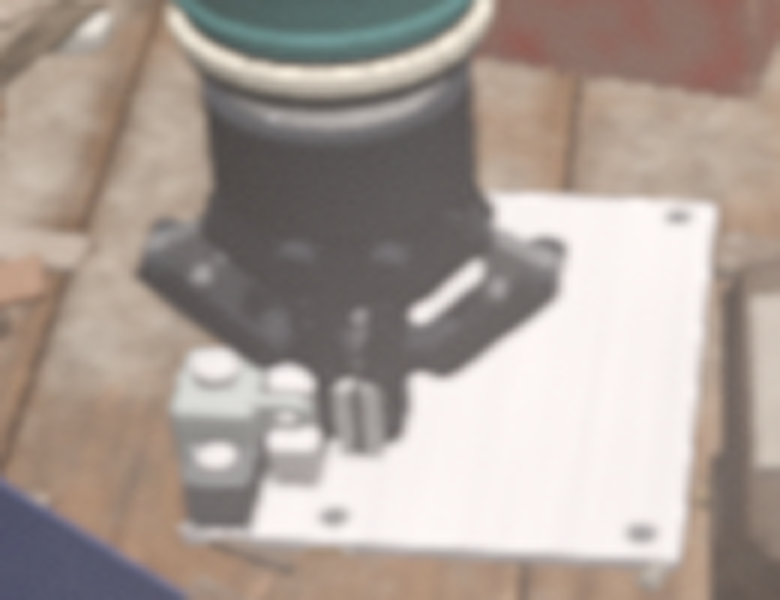

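Side crop: the arm block at (297,450) looks upright in front of the head, with the shut fingers at (360,415) against it. I'll back off and confirm.

Run:
```python
from h import *
manip.move_l(F(-.05,.014,.03),max_speed=.15)
manip.move_l(F(-.12,-.02,.20),max_speed=.3); st()
wshot('w3'); save('side','side3.png')
b=cv2.imread('pics/side3.png')
o=np.zeros((600,800,3),np.uint8)
def put(i,y,x): i=i[:600-y,:800-x]; o[y:y+i.shape[0],x:x+i.shape[1]]=i
put(cv2.resize(b[320:380,240:300],(420,420),interpolation=cv2.INTER_CUBIC),0,0)
put(rect('w3',.50,.60,.30,.37,.052,5000),0,430)
cv2.imwrite('pics/s3.png',o)
```

```text
t 9.19 p [0.4352 0.3081 0.272 ] f [ 1.2  0.4 -0.2] g 0.003 0.0
```

View pics/s3.png

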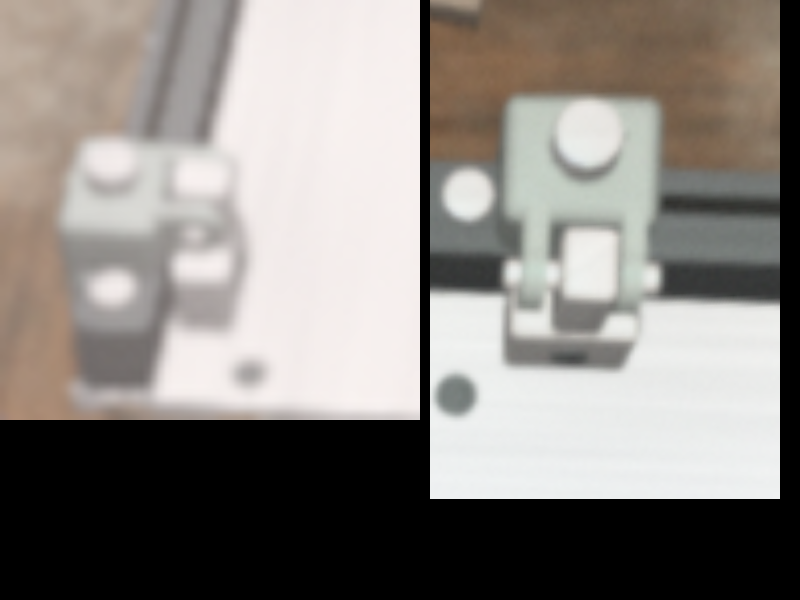

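Run:
```python
from h import *
d=np.load('pics/w3.npz'); C=-d['R'].T@d['t']
for ph in(0,.06,.12,.2,.3):
    o=[]
    for r in(14,36):
        x=-9-r*np.sin(ph)-7.5*np.cos(ph); z=38-r*np.cos(ph)+7.5*np.sin(ph)
        P=F(x/1e3,.014,z/1e3+.008,0); k=(C[2]-.052)/(C[2]-P[2]); Q=C+(P-C)*k
        o.append(np.round([430+(.37-Q[1])*5000,(.60-Q[0])*5000]))
    print(ph,o)
```

```text
0 [array([575., 336.]), array([562., 367.])]
0.06 [array([575., 339.]), array([562., 376.])]
0.12 [array([575., 342.]), array([562., 384.])]
0.2 [array([576., 345.]), array([562., 395.])]
0.3 [array([576., 349.]), array([563., 408.])]
```

The arm corners project at 336/367, which matches φ≈0, so the stop is fully down. Now grasping the offcut.

Run:
```python
from h import *
R=rot(-.342); g=[.5019,-.2208]
manip.set_gripper(.5)
manip.movep([.45,.10,.30],rot(TH)); 
manip.movep(g+[.20],R); st('above')
wshot('w4')
manip.move_l(g+[.1005],max_speed=.1); st('down')
manip.set_gripper(0.0,70); st('closed')
manip.move_l(g+[.125],max_speed=.06); manip.wait(.2);st('lift'); wshot('w5')
b=cv2.imread('pics/w5.png'); save('scene','sc5.png'); c=cv2.imread('pics/sc5.png')
o=np.zeros((600,800,3),np.uint8)
o[:480,:400]=cv2.resize(b[160:480,190:457],(400,480)); o[:400,400:]=cv2.resize(c[230:330,320:420],(400,400),interpolation=cv2.INTER_CUBIC)
cv2.imwrite('pics/s5.png',o)
```

```text
above t 11.91 p [ 0.5023 -0.2196  0.2003] f [-0.1 -0.2 -0.2] g 0.503 0.0
down t 13.1 p [ 0.5022 -0.2209  0.101 ] f [ 0.4 -0.5  0.6] g 0.499 0.0
closed t 13.5 p [ 0.5021 -0.2209  0.1011] f [-1.   0.7  6. ] g 0.099 69.2
lift t 14.26 p [ 0.5018 -0.2207  0.1247] f [ 0.3 -0.2 -1.4] g 0.103 68.2
```

View pics/s5.png

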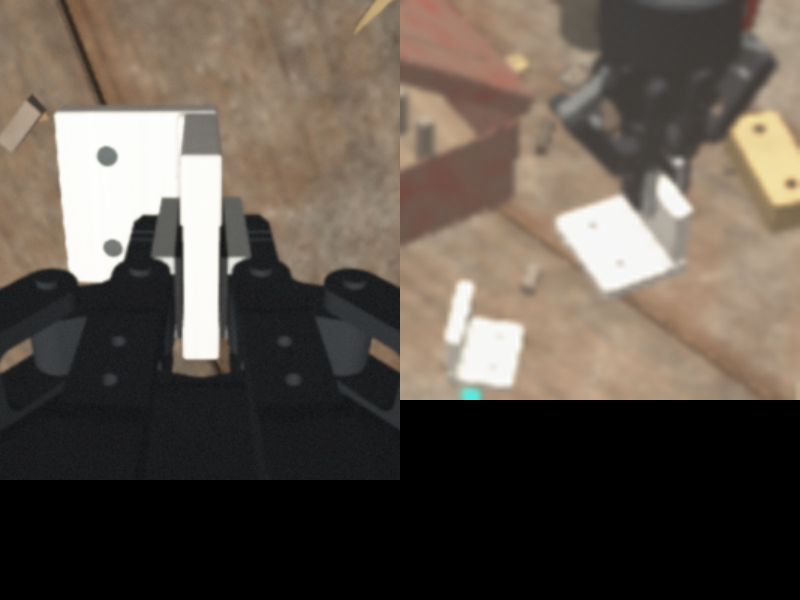

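The offcut is held level at its upright (200,230 in the wrist crop), centred, and it weighs 1.4 N on the sensor. Carrying it to the jig and seating it by force.

```bash
cat >> h.py <<'E'
def fz(): # mean force in fence frame (on tool)
    f=np.mean([(manip.wait(.02),manip.sense()['contact_force'])[1] for _ in range(4)],0); c,s=np.cos(TH),np.sin(TH)
    return np.array([c*f[0]+s*f[1],-s*f[0]+c*f[1],f[2]])
E
cat > seat.py <<'E'
from h import *
manip.move_l([.5019,-.2208,.30],max_speed=.3)
manip.movep([.45,.10,.31],rot(TH)); manip.movep(F(-.011,-.037,.22),rot(TH))
p=np.array([-.011,-.037,.045]); go=lambda v=.05: manip.move_l(F(*p),max_speed=v)
go(.12); f0=fz(); print('free',f0.round(1)); st()
def until(i,step,thr,n,v=.05):
    for k in range(n):
        p[i]+=step; go(v); f=fz()-f0
        if abs(f[i])>thr: break
    print('axis',i,'p',p.round(4),'f',f.round(1),k)
until(2,-.001,2.5,14)
until(0,.001,5,12)
until(1,.001,5,14)
np.save('p.npy',np.r_[p,f0]); st()
wshot('w6'); save('side','side6.png')
E
python3 seat.py
```

```text
free [-0.1 -0.4 -1.2]
 t 18.85 p [0.5433 0.2873 0.1185] f [-0.6 -1.  -0.9] g 0.104 68.4
axis 2 p [-0.011 -0.037  0.035] f [-3.9 -1.7 16.3] 9
axis 0 p [-0.01  -0.037  0.035] f [-8.4 -1.3 20.1] 0
axis 1 p [-0.01  -0.036  0.035] f [-7.1 -6.6 21.4] 0
 t 22.65 p [0.5436 0.2877 0.1091] f [-7.1 -6.6 20.7] g 0.094 71.5
```

```bash
cat > seat2.py <<'E'
from h import *
a=np.load('p.npy'); p,f0=a[:3],a[3:]; go=lambda v=.05: manip.move_l(F(*p),max_speed=v)
def zt(t): # trim down force to t
    for k in range(6):
        f=fz()-f0
        if abs(f[2]-t)<2: break
        p[2]+=np.clip((f[2]-t)/20e3,-.0006,.0006); go()
    return f
p[2]+=.0006; go()
print('z',zt(3).round(1),p.round(4))
def until(i,step,thr,n):
    for k in range(n):
        p[i]+=step; go(); f=zt(3)
        print(i,p.round(4),f.round(1))
        if abs(f[i])>thr: break
until(0,.001,6,12)
until(1,.001,6,14)
np.save('p.npy',np.r_[p,f0]); st()
E
python3 seat2.py
```

```text
z [-0.3  0.2  2.7] [-0.01   -0.036   0.0362]
0 [-0.009  -0.036   0.0362] [-0.4  0.9  1.8]
0 [-0.008 -0.036  0.036] [-0.3 -0.   2.1]
0 [-0.007 -0.036  0.036] [-1.7  0.3  3.6]
0 [-0.006 -0.036  0.036] [-2.   0.8  4.9]
0 [-0.005  -0.036   0.0361] [-1.1  0.6  3.3]
0 [-0.004  -0.036   0.0363] [-5.2  1.   3.8]
0 [-0.003  -0.036   0.0366] [-9.2  2.   5. ]
1 [-0.003  -0.035   0.0368] [-8.9 -3.5  4.3]
1 [-0.003  -0.034   0.0369] [-8.5 -5.6  3.3]
1 [-0.003  -0.033   0.0369] [-8.7 -5.2  3.5]
1 [-0.003  -0.032   0.0369] [-8.3 -4.9  3.6]
1 [-0.003  -0.031   0.0369] [-8.4 -4.7  3.5]
1 [-0.003  -0.03    0.0369] [-8.2 -4.9  3.4]
1 [-0.003  -0.029   0.0369] [-8.3 -5.1  3.4]
1 [-0.003 -0.028  0.037] [-7.9 -9.5  3.7]
 t 30.67 p [0.55   0.2944 0.1092] f [-8.6 -9.4  2. ] g 0.102 69.0
```

Contacts were found where expected: fence at x≈-4.5 mm and stop at y≈-28.5 mm. Now the diagonal press.

```bash
cat > press.py <<'E'
from h import *
a=np.load('p.npy'); p,f0=a[:3],a[3:]; go=lambda v=.05: manip.move_l(F(*p),max_speed=v)
def trim(tx,tz,n=8):
    for k in range(n):
        f=fz()-f0; ez,ex=f[2]-tz,-f[0]-tx
        if abs(ez)<1.5 and abs(ex)<1.2: break
        p[2]+=np.clip(ez/25e3,-.0004,.0004); p[0]-=np.clip(ex/8e3,-.0005,.0005); go()
    print(tx,tz,p.round(5),f.round(1),k)
trim(4,5); trim(4,16); trim(10,16)
manip.wait(.5); print((fz()-f0).round(1)); np.save('p.npy',np.r_[p,f0]); st()
wshot('w7'); save('side','side7.png'); save('scene','scene7.png')
b=cv2.imread('pics/side7.png'); c=cv2.imread('pics/w7.png')
o=np.zeros((600,800,3),np.uint8)
o[:400,:400]=cv2.resize(b[310:380,240:310],(400,400),interpolation=cv2.INTER_CUBIC); o[:480,400:]=cv2.resize(c[160:480,190:457],(400,480))
cv2.imwrite('pics/s7.png',o)
E
python3 press.py
```

```text
4 5 [-0.00386 -0.028    0.03679] [ -4.3 -10.    3.7] 4
4 16 [-0.00471 -0.028    0.03566] [ -4.3 -13.8  15.1] 6
10 16 [-0.00357 -0.028    0.03582] [ -9.7 -13.   17.2] 4
[ -9.9 -13.   17. ]
 t 35.87 p [0.5499 0.2944 0.1091] f [-10.5 -13.2  15.7] g 0.101 71.1
```

View pics/s7.png

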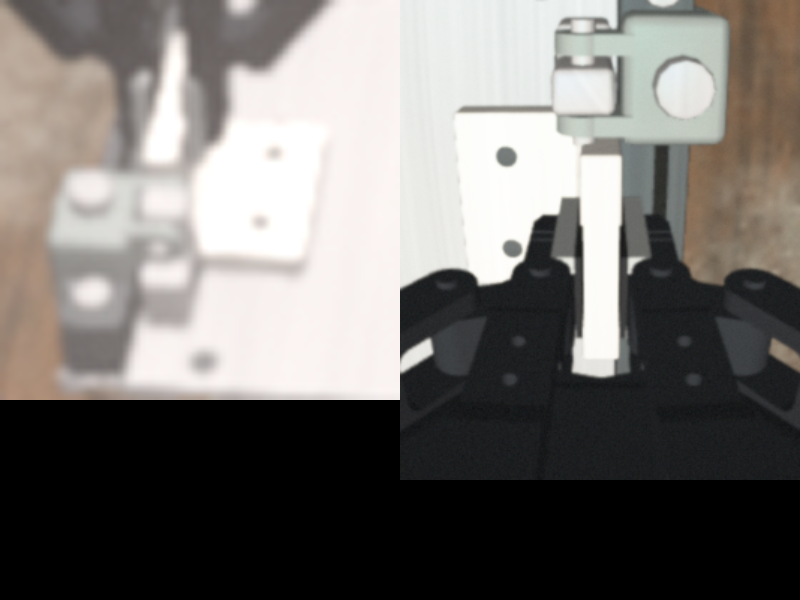

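Run:
```python
from h import *
d=np.load('pics/w7.npz'); K,R,t=d['intrinsics'],d['R'],d['t']; o=-R.T@t
def cf(u,v,z):
    u,v=190+(u-400)*.6675,160+v*2/3
    q=np.array([u-K[0,2],v-K[1,2]]); r=np.hypot(*q); th=r/K[0,0]
    w=R.T@np.r_[q/r*np.sin(th),np.cos(th)]; P=(o+w*(z-o[2])/w[2])[:2]-SF
    c,s=np.cos(TH),np.sin(TH); return np.round(1e3*np.array([c*P[0]+s*P[1],-s*P[0]+c*P[1]]),1)
for n,a in dict(legtopL=(583,155,.058),legtopR=(620,155,.058),legtopFarL=(583,357,.058),legtopFarR=(619,357,.058),baseL=(456,112,.018),baseR=(553,112,.018),headR=(725,143,.052),headFront=(632,143,.052),headBack=(728,15,.052),pin=(583,142,.046)).items(): print(n,cf(*a))
```

```text
legtopL [-8.9 -0.1]
legtopR [-0.3 -0.1]
legtopFarL [ -9.8 -59.6]
legtopFarR [  0.2 -59.6]
baseL [-49.4  -0.1]
baseR [-19.3  -0.2]
headR [25.7  0.8]
headFront [2.7 0.9]
headBack [24.8 32.1]
pin [-9.3 -0.7]
```

The views show the offcut end at y≈0 against the stop and its back at x≈0 against the fence. TCP height matches a flat seat (0.1091), and the push is steady at 17 N down and 10 N into the fence. Handing in.

```bash
python3 -c "
from h import *
st(); print(manip.job_done()); st()"
```

```text
t 36.02 p [0.5499 0.2944 0.1091] f [ -9.8 -13.   15.9] g 0.101 71.1
the job is handed in; nothing more can be done
None
the job is handed in; nothing more can be done
```

I swung the stop fully down, seated the offcut on the bed against the fence and stop, and handed the job in at about 36 s still gripping it, pushing about 16 N down and 10 N into the fence, plus about 13 N along the fence into the stop; no verdict came back.

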